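# Pack the levers into the carrier tray and lock them under the retaining bar

## Task

Get the carrier tray ready for transport: tip the upright wooden spacer block over onto its side so that it lies flat on the tray's aluminium step, and lay every black lever flat in the tray, one to a compartment, lengthwise and all with the round head towards the tall far wall. Only when that is done, lay the aluminium retaining bar flat and centred across the tray, over the levers, with one end in the notch of the fixed rest and the other on the lying block. Leave the mug, the screwdriver and the can where they are.

Things in the scene. Friction and masses are not known exactly. Their poses are not given: they have to be found in the camera images.
- tray: Blue tray, fixed; origin on the bench under its middle; x away from robot, y along the row of 5 compartments (centres y = -86, -43, 0, 43, 86 mm), z up. Compartments run along x, -70 to 70 mm, floor 4 mm up, 39 mm wide between 4 mm ridges with tops 9 mm up. Near wall x = -72, top 14 mm up; far wall x = 72, top 24 mm; end walls y = +-109.5, top 12 mm. Its place and yaw (to 0.25 rad) vary.
- tray_notch (a point): Middle of the notch floor of the tray's fixed aluminium rest, tray frame (0, 128, 38) mm. The rest is 66 mm along x, 34 mm along y, 38 mm tall; on it two cheeks 10 mm high and 16 mm thick leave a notch 34 mm wide in x, open along y, for the bar.
- tray_stop (a point): Middle of the near top edge of the tray's aluminium step, tray frame (-50, -136, 6) mm. The step is flat, 6 mm high, x -50 to 75 mm, y -164 to -111 mm; lips 6 mm higher run along both long sides. This near edge is the stop for the block's foot.
- block: Wooden spacer block 32 x 44 x 100 mm (x, y, z), about 160 g, origin at its centre. Starts upright on the bench on its small end, foot 1 to 8 mm short of the step's near edge. Pushed at the top towards tray +x it turns over that edge and falls flat on the step, its z then along tray x, its upper face 38 mm above the bench, level with the notch floor.
- bar: Retaining bar, plain aluminium flat bar 310 x 24 x 12 mm (x, y, z), about 240 g, origin at its centre. Starts lying flat on the bench beside the tray; either face may be up and either end first. In place it lies along tray y, its centre over the tray's middle, 44 mm above the bench.
- lever1: Black moulded lever, one of three to five alike (absent: None), 110 mm long along x, 60 g: square arm 18 x 18 mm from x = -55 to about 30 mm, round head 28 mm across and 18 mm thick (axis z) at the +x end. Origin half-way along the 110 mm, on the arm's centre line, 9 mm above its underside. Starts flat on the bench, head either way.
- lever2: Another lever like lever1, or absent (None).
- lever3: Another lever like lever1, or absent (None).
- lever4: Another lever like lever1, or absent (None).
- lever5: Another lever like lever1, or absent (None).
- lever1_head (a point): Centre of the round head of lever1 (at its x = 41 mm).
- lever2_head (a point): Centre of the round head of lever2 (at its x = 41 mm).
- lever3_head (a point): Centre of the round head of lever3 (at its x = 41 mm).
- lever4_head (a point): Centre of the round head of lever4 (at its x = 41 mm).
- lever5_head (a point): Centre of the round head of lever5 (at its x = 41 mm).
- mug: Blue mug, bystander, 80 mm across, 95 mm tall; origin under its base.
- screwdriver: Screwdriver with wooden handle, bystander, lying beyond the tray.
- tin: Steel can, bystander, 60 mm across, 80 mm tall; origin under its base.
Mind the look-alikes: they are no part of the job. What is shaped like the lever5 but blue, orange or white is not meant.

How it is judged:
By the outcome, as a careful person would: the job done as asked, in the order asked, and still so for the second after the job is handed in, with the robot touching nothing.
Of lever1, lever2, lever3, lever4, lever5 only 3 to 5 are there at a start; the rules pass over those that are not, and their reading is None.
At some moment in a run one of lever1, lever2, lever3, lever4, lever5 may be knocked a few centimetres aside while the robot is not near it.
Once in a run the grip may slacken for a moment while it holds something.
It also fails if it takes over 210 s, if anything falls off the work surface, if the arm or the gripper's body presses on something with over 40 N, if the wrist force passes 120 N, or if a joint passes its speed limit or range.

## Robot

A 6-joint arm with a two-finger parallel gripper is mounted at the origin on the work surface. World frame = base frame: x ahead of the robot, y to its left, z up, the work surface at z = 0. Lengths are in m, angles in rad, forces in N, time in s.
With the tool pointing down it reaches from about 0.25 to 0.725 m from the base axis. Payload 4 kg.
Tool frame: the origin (TCP) lies at the very end of the fingers, on their centre line; the grasp point (between the pads) lies 19 mm behind it; z points along the fingers, y is the line along which they close (so a half turn about z gives the same grasp; the last joint's range is limited). The gripper opens to 85 mm and grips with 20 to 120 N. Pads are 22 mm wide; open, the fingers measure 114 mm over their backs; the gripper's body (76 mm by 85 mm) begins 54 mm behind the grasp point. The pads swing forward as they close: fully open they stand 13 mm farther back than shut.
Start: joints at [1.316, 0.241, 0.005, 1.335, 0, 1.571], TCP at [0.126, 0.484, 0.231] pointing down, gripper open.
Joint ranges: [-2.72, 2.72], [-1.05, 1.87], [-1.09, 1.28], [-1.99, 2.15], [-1.42, 1.44], [-3.14, 3.14]. Speed limits (rad/s): [2.79, 2.79, 3.14, 3.14, 3.14, 3.14].

## Interface

Orientations are given as a unit quaternion [x, y, z, w].
In Python, from workcell import bot, vision, workorder gives the robot as it stands.
- The arm moves only by the shell command python3 -m creep 'ROWS' [OPENING]. ROWS is JSON, a list of rows, each a list of 2 entries, a list of its own where there are three numbers: the shift along the tool's x, y, z in mm, then the turn, a rotation vector about the tool's x, y, z in rad. In form: [[[dx, dy, dz], [wx, wy, wz]], ...]. A call has 1 to 12 rows; each row shifts and turns the commanded pose from where the row before left it, along the tool's axes as they then stand; what a row does not reach is not made up. A row lasts 1/8 s, in which the tool goes at most 62.5 mm and 10.7 degrees, less where a joint would pass 70% of its speed; a pose out of reach is approached as far as the arm can. A call is refused whole if a number of a shift passes 62.5 or a number of a turn 0.188, either way. A call with a gripper value outside its range is refused whole. OPENING is the finger opening in mm, from 0 to 85.4, set as the call begins (- or left out, the last holds). The fingers move at their own pace and stop on an object; the grip force is fixed at half the most. Time passes only in rows, so rows that do not move let the fingers close. It gives the time, the measured TCP pose, the force, the opening and the grip force at its end, in the units of the state.
- bot.get_obs(): the state, without advancing time (a new reading comes with each control period).
- vision.camera(name): name is "scene" or "top" or "wrist"; returns a dict with "image" (420x560x3 uint8, blue, green, red), "z_map" (420x560 float32, m along the optical axis (not along the pixel's ray), 0 where there is no reading), "K" (3x3 intrinsics, pixels), "rvec" (rotation vector, rad) and "tvec" (3), from world to camera coordinates, as OpenCV has them; the wrist camera has in their place "tool_from_camera" (4x4, takes a point from camera to tool coordinates, whose origin is the TCP and whose axes are the flange's). Camera axes: x right, y down, z forward; pixel columns grow to the right and rows downward; lengths in m; the calibration is good to about 2 mm. A picture is of the moment at which its call begins: read the wrist's pose just before it.
- workorder.job_done(): hands the job in; it is judged then, once.
Trained networks look in a picture, given as the dict that the camera call returned (one of the last four; its "shot" number tells which), for a name from the list of things; names that differ only in an ending like _2 or _b are one class to them, and where a whole thing is asked for, a point or a joint stands for the part that bears it (a point fixed in the world has none). Each returns a list of dicts, best first, with "score" (0 to 1); they miss things now and then, are a little off and sometimes report something else, mostly with a low value. They report only what shows in the picture. A call takes as long as a camera call. They do not tell look-alikes from the thing itself.
- vision.spot_in(picture, query): "position" ([column, row] in pixels, amid what is visible of it).
- vision.place_of(picture, query): "position" ([column, row] in pixels: a listed point, or the origin of a listed thing).
The state is a dict: "clock": time; "joint_pos": joint angles; "joint_vel": joint speeds; "tau": joint torques, N m; "eef_pos": TCP position; "tool_rot": TCP orientation; "ft_force": force on the tool from outside, world axes, zero at the start; "ft_torque": the same for the moment, N m; "grip_width": finger opening in m; "grasp_force": force on a finger pad.
Only numpy, scipy, OpenCV 4.12 (cv2) and the standard library are available. Lean on these libraries where they do the work, as an engineer would, in place of code of your own. Each camera call takes 0.05 s, during which the arm holds its last target. There are 200 camera calls.

## Working session

There is one attempt and no reset: what is moved stays moved. The work goes in short steps, Python scripts to look and compute and a shell command to move; the robot and the scene stay as the last step left them, time stands still between calls to the robot, and variables do not carry over. Pictures are saved under pics/ and viewed, at most 14 in all, crops included, and the job is handed in when it is done.

```bash
ls; mkdir -p pics
cat > h.py <<'E'
import numpy as np, cv2
from scipy.spatial.transform import Rotation as R
from workcell import bot, vision, workorder
def pose():
    o=bot.get_obs(); T=np.eye(4); T[:3,:3]=R.from_quat(o['tool_rot']).as_matrix(); T[:3,3]=o['eef_pos']; return T,o
def shot(name):
    T,o=pose(); c=vision.camera(name)
    if 'rvec' in c:
        M=np.eye(4); M[:3,:3]=cv2.Rodrigues(np.array(c['rvec'],float))[0]; M[:3,3]=np.ravel(c['tvec']); W=np.linalg.inv(M)
    else: W=T@np.array(c['tool_from_camera'])
    return c,W
def ray(c,W,px,z):
    d=W[:3,:3]@np.linalg.inv(c['K'])@np.array([px[0],px[1],1.]); p=W[:3,3]
    return p+d*(z-p[2])/d[2]
def cloud(c,W):
    v,u=np.mgrid[:c['z_map'].shape[0],:c['z_map'].shape[1]]
    d=np.stack([u,v,np.ones_like(u)],-1)@np.linalg.inv(c['K']).T*c['z_map'][...,None]
    return d@W[:3,:3].T+W[:3,3]
E
python3 - <<'E'
from h import *
T,o=pose();print(o['eef_pos'],o['tool_rot'],T[:3,:3].round(2).tolist(),o['clock'],o['grip_width'])
for n in ('top','scene'):
    c,W=shot(n);cv2.imwrite(f'pics/{n}0.png',c['image']);print(n,W[:3,3].round(3),c['K'][0,0])
    P=cloud(c,W)
    for q in ['tray','tray_notch','tray_stop','block','bar','lever1','lever1_head','mug','tin']:
        for r in vision.place_of(c,q)[:8]:
            u,v=[int(round(a)) for a in r['position']]
            w=P[v,u] if 0<=v<420 and 0<=u<560 else None
            z={'tray':0.004,'tray_notch':.038,'tray_stop':.006,'bar':.006,'lever1':.009,'lever1_head':.009,'block':.05}.get(q,0)
            print(q,round(r['score'],2),u,v,w.round(3),ray(c,W,r['position'],z).round(3))
E
```

```text
pics
[0.1258615  0.48322444 0.23040384] [ 1.27041638e-01  9.91896805e-01 -1.06561652e-03 -1.20894402e-04] [[-0.97, 0.25, -0.0], [0.25, 0.97, -0.0], [-0.0, -0.0, -1.0]] 0.0 0.08564024380552195
top [0.321 0.091 1.39 ] 509.3277372754268
tray 0.71 360 208 [ 0.528 -0.16  -0.   ] [ 0.528 -0.158  0.004]
tray_notch 0.87 318 216 [ 0.501 -0.04   0.034] [ 0.501 -0.041  0.038]
tray_notch 0.19 171 149 [0.685 0.36  0.032] [0.684 0.36  0.038]
tray_stop 0.9 410 219 [ 0.49  -0.28   0.062] [ 0.497 -0.296  0.006]
block 0.91 416 224 [ 0.472 -0.285  0.099] [ 0.477 -0.3    0.05 ]
block 0.32 414 217 [ 0.491 -0.281  0.097] [ 0.496 -0.294  0.05 ]
bar 0.66 262 215 [0.506 0.11  0.015] [0.507 0.109 0.006]
lever1 0.85 159 237 [0.445 0.388 0.016] [0.447 0.39  0.009]
lever1 0.77 143 291 [0.301 0.424 0.02 ] [0.3   0.427 0.009]
lever1 0.75 176 181 [0.598 0.346 0.021] [0.6   0.349 0.009]
lever1 0.66 222 240 [0.437 0.218 0.016] [0.439 0.218 0.009]
lever1 0.58 122 227 [0.472 0.488 0.019] [0.472 0.492 0.009]
mug 0.56 426 132 [ 0.718 -0.323  0.093] [ 0.747 -0.353  0.   ]
tin 0.81 170 147 [0.687 0.36  0.047] [0.7   0.369 
[... 272 characters left out ...]
496 -0.284  0.077] [ 0.475 -0.303  0.05 ]
block 0.22 328 209 [0.446 0.218 0.019] [0.469 0.222 0.05 ]
bar 0.75 288 213 [0.512 0.11  0.019] [0.504 0.109 0.006]
lever1 0.7 411 249 [0.484 0.49  0.019] [0.477 0.492 0.009]
lever1 0.67 348 219 [0.443 0.286 0.   ] [0.449 0.287 0.009]
lever1 0.66 378 228 [0.45  0.381 0.018] [0.443 0.381 0.009]
lever1 0.66 406 198 [0.299 0.431 0.016] [0.292 0.433 0.009]
lever1 0.56 353 263 [0.597 0.349 0.015] [0.592 0.347 0.009]
lever1 0.48 327 213 [0.46  0.22  0.017] [0.454 0.22  0.009]
lever1_head 0.7 287 215 [0.518 0.11  0.015] [0.513 0.106 0.009]
mug 0.93 126 221 [ 0.757 -0.311  0.044] [ 0.736 -0.34   0.   ]
tin 0.75 345 300 [0.744 0.365 0.068] [0.708 0.363 0.   ]
```

View pics/top0.png

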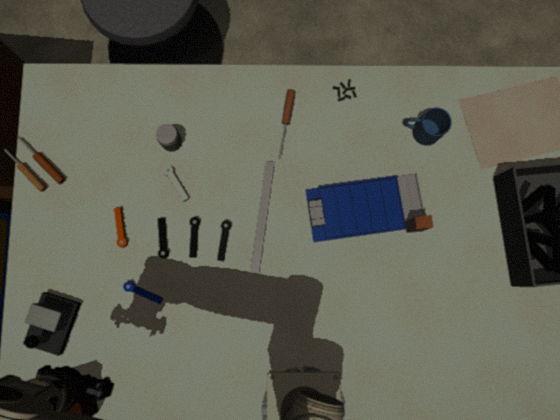

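View pics/scene0.png

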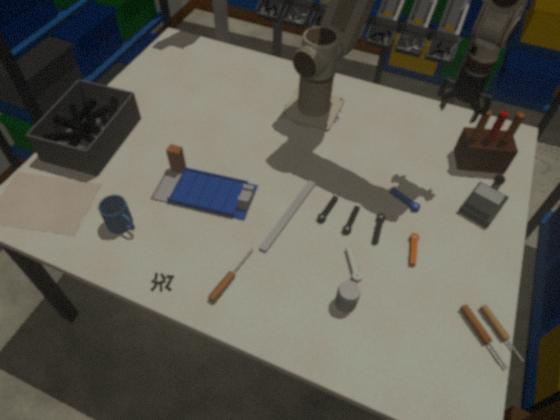

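The top picture shows black levers at (163,237) with the head down, and at (195,236) and (224,240) with heads up. Lever look-alikes are orange (121,227), white (176,181) and blue (143,291). The black bits at (345,90) and the dark bin at (545,225) don't count. The bar is at (262,215), the tray at (360,208), and the block at (424,222) on the robot's side of the step. I choose the three black ones and will check them in a crop.

```bash
cat > m.py <<'E'
from h import *
def blobs(mask,c,W,z,amin):
    n,l,s,ce=cv2.connectedComponentsWithStats(mask.astype(np.uint8))
    out=[]
    for i in range(1,n):
        if s[i,4]<amin: continue
        v,u=np.nonzero(l==i); 
        p=np.array([ray(c,W,(a,b),z)[:2] for a,b in zip(u,v)])
        (cx,cy),(w,h),a=cv2.minAreaRect((p*1000).astype(np.float32))
        out.append((ce[i].round(1),s[i,4],p.mean(0).round(4),np.array([cx,cy]).round(1),np.round([w,h],1),round(a,2)))
    return out
E
python3 - <<'E'
from m import *
c,W=shot('top');I=c['image'].astype(int);P=cloud(c,W)
b,g,r=I[...,0],I[...,1],I[...,2];V=I.max(-1)
reg=np.zeros(V.shape,bool);reg[60:330,60:460]=1
print('black');[print(x) for x in blobs(reg&(V<45)&(P[...,2]>.008)&(P[...,2]<.04),c,W,.018,60)]
print('blue');[print(x) for x in blobs(reg&(b>r*1.7)&(b>60)&(P[...,2]<.04),c,W,.012,400)]
print('high');[print(x) for x in blobs(reg&(P[...,2]>.008)&(P[...,2]<.03)&(V>90),c,W,.012,100)]
print('block');[print(x) for x in blobs(reg&(P[...,2]>.08)&(P[...,2]<.12)&(np.mgrid[:420,:560][0]>180),c,W,.1,50)]
print('rest');[print(x) for x in blobs(reg&(P[...,2]>.028)&(P[...,2]<.06)&(np.mgrid[:420,:560][0]>170),c,W,.043,50)]
cr=c['image'][150:320,90:290];t=c['image'][160:260,290:450]
cv2.imwrite('pics/c1.png',np.vstack([cv2.resize(np.clip(cr*1.3,0,255).astype(np.uint8),(520,330),interpolation=2),cv2.resize(t,(520,270),interpolation=2)]))
E
```

```text
black
(array([435.3, 122. ]), np.int32(117), array([ 0.7699, -0.3743]), array([ 768.5, -372.7]), array([67. , 28.3]), 40.72)
(array([420.5, 137.8]), np.int32(106), array([ 0.7239, -0.3306]), array([ 727.6, -332.9]), array([73. , 32.1]), 47.78)
(array([193.5, 236.6]), np.int32(241), array([0.4462, 0.2945]), array([446.7, 292. ]), array([105.4,  24.3]), 1.37)
(array([162. , 238.1]), np.int32(250), array([0.4422, 0.3792]), array([442.7, 377.9]), array([108.4,  21.8]), 3.84)
(array([223.4, 240.2]), np.int32(231), array([0.4367, 0.2141]), array([436.4, 212.1]), array([ 22.8, 106.1]), 83.89)
(array([147.5, 294.9]), np.int32(206), array([0.2913, 0.4123]), array([291.2, 412.7]), array([79.9, 18.8]), 66.71)
(array([ 68.8, 311.3]), np.int32(363), array([0.2486, 0.6172]), array([245.1, 615. ]), array([84.1, 49.8]), 3.74)
blue
(array([358.3, 208.4]), np.int32(4448), array([ 0.5256, -0.1533]), array([ 526.5, -144.4]), array([148.7, 254. ]), 8.13)
high
(array([261.5, 217.8]), np.int32(874), array([0.4995, 0.1117]), array([504. , 111.2]), array([ 23.7, 309.1]), 82.41)
(array([174.5, 181.8]), np.int32(278), array([0.5976, 0.3516]), array([596.4, 348.3]), array([110.4,  26.6]), 34.5)
(array([118.8, 228.3]), np.int32(279), array([0.4689, 0.4982]), array([472.5, 496.7]), array([110.1,  25. ]), 6.84)
block
(array([422.3, 222.2]), np.int32(249), array([ 0.477 , -0.3007]), array([ 477. , -300.4]), array([33.6, 49.2]), 5.37)
rest
(array([315.7, 212.8]), np.int32(335), array([ 0.5084, -0.0334]), array([508.5, -33.5]), array([68.2, 35.9]), 8.17)
(array([ 66.4, 312.4]), np.int32(262), array([0.247 , 0.6134]), array([245.1, 609.2]), array([79.7, 41.2]), 3.74)
```

View pics/c1.png

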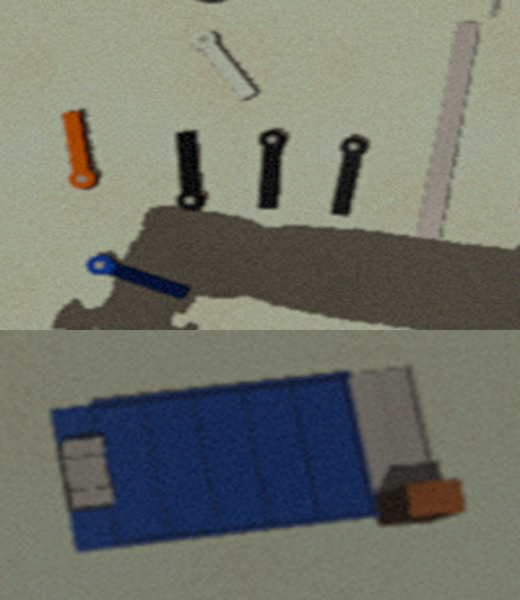

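The crop confirms three black levers, with their heads at crop (190,200), (273,140) and (353,147). I'm moving to look from close up.

```bash
python3 -m creep '[[[0,0,0],[0,0,-0.128]],[[0,0,0],[0,0,-0.127]],[[-39,-24,0],[0,0,0]],[[-39,-24,0],[0,0,0]],[[-39,-24,0],[0,0,0]],[[-39,-24,0],[0,0,0]],[[-39,-24,0],[0,0,0]],[[-39,-24,0],[0,0,0]],[[-39,-24,0],[0,0,0]],[[-39,-24,0],[0,0,0]],[[0,0,0],[0,0,0]]]' 60
cat > w.py <<'E'
from h import *
def levers(c,W,z=.018,zc=.009):
    """black lever blobs + network points in wrist view"""
    for q in ('lever1','lever1_head'):
        for r in vision.place_of(c,q):
            if r['score']>.25:
                u,v=[int(round(a)) for a in r['position']]; col=c['image'][max(0,v-3):v+4,max(0,u-3):u+4].reshape(-1,3).mean(0).round()
                print(q,round(r['score'],2),np.round(r['position'],1),(ray(c,W,r['position'],zc)*1000).round(1)[:2],col)
    P=cloud(c,W);V=c['image'].max(-1)
    m=((V<70)&(P[...,2]>zc)&(P[...,2]<z+.012)&(c['z_map']>0)).astype(np.uint8)
    n,l,s,ce=cv2.connectedComponentsWithStats(m)
    for i in range(1,n):
        if s[i,4]<700: continue
        p=(P[l==i][:,:2]*1000).astype(np.float32)
        (cx,cy),wh,a=cv2.minAreaRect(p); d=p-[cx,cy]
        L=max(wh); ang=a if wh[0]>wh[1] else a+90; t=d@[np.cos(np.radians(ang)),np.sin(np.radians(ang))]
        nn=np.array([-np.sin(np.radians(ang)),np.cos(np.radians(ang))])
        wp=np.ptp((d@nn)[t>L/4]);wm=np.ptp((d@nn)[t<-L/4])
        if wp<wm: ang+=180
        print('blob',ce[i].round(),s[i,4],'centre',round(cx,1),round(cy,1),'LxW',np.round(wh,1),'head yaw',round((ang+180)%360-180,1),'widths',wp.round(),wm.round(),'z',P[l==i][:,2].mean().round(4))
E
python3 - <<'E'
from w import *
c,W=shot('wrist');print(np.array(c['tool_from_camera']).round(3).tolist());T,o=pose();print(T.round(3).tolist(),o['joint_pos'])
levers(c,W);cv2.imwrite('pics/w1.png',c['image'])
E
```

```text
clock: 2.42
eef_pos: [0.4403, 0.2902, 0.231]
tool_rot: [0.002, 1.0, -0.0, 0.0]
ft_force: [-0.6, 1.0, 0.2]
grip_width: 0.0599
grasp_force: 0.0
[[0.0, -0.962, -0.272, 0.068], [1.0, 0.0, 0.0, 0.0], [-0.0, -0.272, 0.962, -0.143], [0.0, 0.0, 0.0, 1.0]]
[[-1.0, 0.003, -0.001, 0.439], [0.003, 1.0, -0.0, 0.291], [0.001, -0.0, -1.0, 0.231], [0.0, 0.0, 0.0, 1.0]] [5.85405580e-01 2.94138604e-01 7.58566585e-02 1.35314322e+00
 3.64233336e-04 5.88099334e-01]
lever1 0.96 [203.5 171.5] [436.3 218.3] [23. 22. 21.]
lever1 0.95 [475.2 206.1] [474.  499.5] [  0.  86. 180.]
lever1 0.94 [424.   26.1] [302.9 427.7] [144.  65.  19.]
lever1 0.78 [277.4 185.3] [451.  293.3] [23. 22. 21.]
lever1 0.71 [325.3 310.7] [596.5 347.4] [169. 185. 177.]
lever1 0.56 [366.1 182.8] [448.7 384.2] [24. 22. 22.]
blob [200. 174.] 2019 centre 439.6 215.5 LxW [ 27.  108.4] head yaw -8.0 widths 17.0 27.0 z 0.0176
blob [364. 178.] 2097 centre 445.7 378.8 LxW [108.6  27.2] head yaw -176.5 widths 18.0 27.0 z 0.0175
blob [280. 183.] 1937 centre 448.5 294.7 LxW [ 25.9 108.7] head yaw -0.5 widths 18.0 26.0 z 0.0179
```

View pics/w1.png

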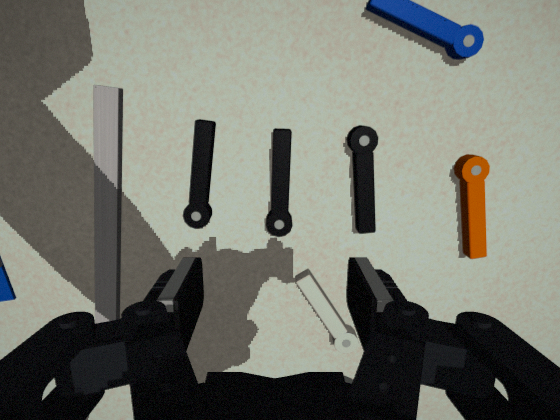

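The wrist picture shows black levers at (200,174) and (280,183) with heads at the bottom (away from the robot), and at (364,178) with its head at the top (towards the robot). That fits the choice. I'm grasping the middle one.

```bash
python3 -m creep '[[[-9,3.5,30],[0,0,0.03]],[[0,0,45],[0,0,0]],[[0,0,45],[0,0,0]],[[0,0,45],[0,0,0]],[[0,0,35],[0,0,0]],[[0,0,15],[0,0,0]],[[0,0,8],[0,0,0]],[[0,0,0],[0,0,0]],[[0,0,0],[0,0,0]]]' 60
python3 -m creep '[[[0,0,0],[0,0,0]],[[0,0,0],[0,0,0]],[[0,0,0],[0,0,0]],[[0,0,0],[0,0,0]],[[0,0,0],[0,0,0]],[[0,0,0],[0,0,0]]]' 5
python3 -m creep '[[[0,0,-10],[0,0,0]],[[0,0,-40],[0,0,0]],[[0,0,-45],[0,0,0]],[[0,0,0],[0,0,0]]]'
python3 - <<'E'
from h import *
T,o=pose();print(T.round(4).tolist(),o['joint_pos'].round(2) if hasattr(o['joint_pos'],'round') else o['joint_pos'],o['grasp_force'])
E
```

```text
clock: 3.7
eef_pos: [0.448, 0.2962, 0.0097]
tool_rot: [0.015, 1.0, 0.001, 0.001]
ft_force: [-0.2, 0.0, -0.4]
grip_width: 0.0597
grasp_force: 0.0
clock: 4.45
eef_pos: [0.4475, 0.2956, 0.009]
tool_rot: [0.015, 1.0, 0.0, 0.001]
ft_force: [-1.2, -1.3, 5.3]
grip_width: 0.0163
grasp_force: 60.3
clock: 4.95
eef_pos: [0.4497, 0.2972, 0.1076]
tool_rot: [0.015, 1.0, 0.002, 0.004]
ft_force: [0.3, 0.3, -0.2]
grip_width: 0.0163
grasp_force: 59.6
[[-0.9995, 0.0298, 0.0072, 0.4497], [0.0298, 0.9995, 0.0048, 0.2972], [-0.007, 0.005, -1.0, 0.1076], [0.0, 0.0, 0.0, 1.0]] [ 0.58  0.39 -0.11  1.05  0.    0.61] 59.551624059677124
```

```bash
python3 -m creep '[[[-9,-45.5,-2],[0,0,0]],[[-9,-45.5,-2],[0,0,0]],[[-9,-45.5,-2],[0,0,0]],[[-9,-45.5,-2],[0,0,0]],[[-9,-45.5,-2],[0,0,0]],[[-9,-45.5,0],[0,0,0]],[[-9,-45.5,0],[0,0,0]],[[-9,-45.5,0],[0,0,0]],[[-9,-45.5,0],[0,0,0]],[[-9,-45.5,0],[0,0,-0.086]],[[0,0,0],[0,0,-0.086]],[[0,0,0],[0,0,0]]]'
python3 - <<'E'
from h import *
c,W=shot('wrist');T,o=pose();print(T[:3].round(4).tolist(),o['joint_pos'][5])
for q,z in (('tray',.0),('tray_notch',.038),('lever1',.09)):
    for r in vision.place_of(c,q)[:2]: print(q,round(r['score'],2),np.round(r['position']),(ray(c,W,r['position'],z)*1000).round(1))
P=cloud(c,W);b,g,r=[c['image'][...,i].astype(int) for i in range(3)]
m=(b>1.6*r)&(b>40)&(P[...,2]<.03)&(c['z_map']>0)
# tray frame guess: print ridge profile
a=.142;x,y=P[...,0]-.527,P[...,1]+.160;X=np.cos(a)*x+np.sin(a)*y;Y=-np.sin(a)*x+np.cos(a)*y
for lo,hi in ((-60,-45),(-40,-25),(-15,0),(20,35),(50,62)):
    k=(X*1000>lo)&(X*1000<hi)&(c['z_map']>0)&(P[...,2]<.02);h=[]
    for yy in range(-112,112,1):
        s=k&(abs(Y*1000-yy)<.8); h.append(np.median(P[...,2][s])*1000 if s.sum()>3 else np.nan)
    h=np.array(h);print(lo,[ (yy-112) for yy in range(224) if h[yy]>7.2])
for lo,hi in ((-20,-5),(10,25),(60,75)):
    k=(abs(Y*1000-(lo+hi)/2)<8)&(c['z_map']>0);h={xx:np.median(P[...,2][k&(abs(X*1000-xx)<.8)])*1000 for xx in range(-80,85) if (k&(abs(X*1000-xx)<.8)).sum()>3}
    print('walls',[xx for xx in h if 8<h[xx]<30])
cv2.imwrite('pics/w2.png',c['image'])
E
```

```text
clock: 6.45
eef_pos: [0.5225, -0.1624, 0.1121]
tool_rot: [-0.07, 0.998, 0.0, -0.001]
ft_force: [-0.1, 0.6, -1.0]
grip_width: 0.0159
grasp_force: 59.6
[[-0.9901, -0.14, -0.002, 0.5226], [-0.14, 0.9901, 0.0007, -0.1619], [0.0019, 0.001, -1.0, 0.1123]] -0.4409074995278401
tray_notch 0.57 [477. 229.] [511.4 -34.5  38. ]
lever1 0.91 [275. 275.] [ 535.4 -160.    90. ]
-60 [-112, -111, -69, -68, -67, -66, -26, -25, -24, -23, 17, 18, 19, 20, 21, 60, 61, 62, 63, 64, 105, 106, 107, 108, 109]
-40 [-112, -111, -69, -68, -67, -66, -26, -25, -24, -23, 18, 19, 20, 21, 61, 62, 63, 64, 106, 107, 108, 109, 110, 111]
-15 [-112, -111, -110, -69, -68, -67, -66, -26, -25, -24, -23, 17, 18, 19, 20, 21, 61, 62, 63, 64, 106, 107, 108, 109]
20 [-112, -111, -110, -69, -68, -67, -66, -65, -26, -25, -24, -23, 18, 19, 20, 61, 62, 63, 64, 106, 107, 108, 109]
50 [-112, -111, -69, -68, -67, -66, 61, 62, 63, 64, 105, 106, 107, 108, 109]
walls [-70, -69, -68, -67, -66]
walls [-70, -69, -68, -67, -25, -8, -7, -6]
walls [-70, -69, -68, -67, 73, 74]
```

View pics/w2.png

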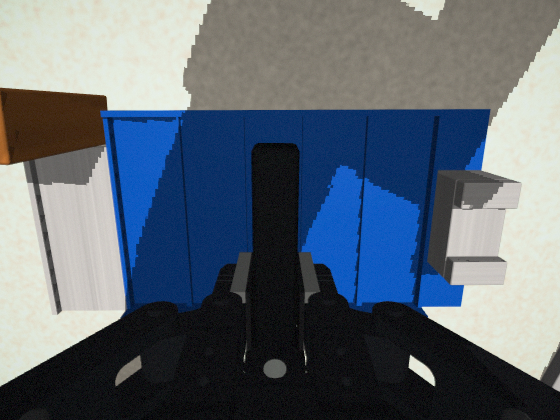

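The tray's ridges and near wall show clearly, with the held lever's tail at (275,145), the rest at (477,229) and the block at (50,125). The tray centre comes out at (0.5295, -0.162) with yaw 0.142. Lowering the lever into the middle compartment.

```bash
python3 -m creep '[[[-7,-1,30],[0,0,0]],[[0,0,35],[0,0,0]],[[0,0,20],[0,0,0]],[[0,0,8],[0,0,0]],[[0,0,5],[0,0,0]],[[0,0,0],[0,0,0]],[[0,0,0],[0,0,0]]]'
python3 -m creep '[[[0,0,0],[0,0,0]],[[0,0,0],[0,0,0]],[[0,0,0],[0,0,0]],[[0,0,-10],[0,0,0]],[[0,0,-30],[0,0,0]],[[0,0,-50],[0,0,0]],[[0,0,-40],[0,0,0]],[[0,0,0],[0,0,0]]]' 28
python3 - <<'E'
from w import *
c,W=shot('wrist');T,o=pose();print((T[:3,3]*1000).round(1));levers(c,W,.022,.013)
c,W=shot('top');levers(c,W)
E
```

```text
clock: 7.52
eef_pos: [0.5313, -0.1623, 0.0162]
tool_rot: [-0.071, 0.997, -0.0, 0.001]
ft_force: [-0.8, 0.3, 0.3]
grip_width: 0.0158
grasp_force: 59.6
clock: 8.52
eef_pos: [0.5334, -0.1629, 0.1503]
tool_rot: [-0.071, 0.997, -0.002, 0.004]
ft_force: [0.8, -0.1, -0.8]
grip_width: 0.0281
grasp_force: 0.0
[ 531.9 -162.5  147.9]
lever1 0.85 [274.6 194.4] [ 534.5 -163.2] [19. 17. 17.]
blob [276. 191.] 3327 centre 532.6 -162.6 LxW [109.   26.5] head yaw 8.1 widths 26.0 18.0 z 0.0219
blob [423. 190.] 959 centre 513.6 -52.2 LxW [ 9.9 65.5] head yaw 180.0 widths 10.0 3.0 z 0.024
lever1 0.76 [160.1 237.5] [444.3 386.3] [39. 44. 42.]
lever1 0.63 [122.4 226.2] [474.8 489.6] [17. 49. 92.]
lever1 0.57 [225.2 242.8] [430.4 209.8] [42. 48. 47.]
lever1 0.56 [144.4 289.9] [304.2 423.1] [72. 42. 29.]
lever1 0.54 [364.  206.5] [ 531.  -169.5] [20. 17. 16.]
lever1 0.5 [176.9 181.4] [599.4 345.6] [ 95. 109. 107.]
lever1_head 0.48 [287.5 125.6] [760.4  40.1] [ 89. 105. 104.]
```

The lever lies well at the middle of its compartment. Next lever.

```bash
python3 -m creep '[[[4.5,43,-5],[0,0,0]],[[4.5,43,-5],[0,0,0]],[[4.5,43,-5],[0,0,0]],[[4.5,43,-5],[0,0,0]],[[4.5,43,-5],[0,0,0]],[[4.5,43,0],[0,0,0]],[[4.5,43,0],[0,0,0]],[[4.5,43,0],[0,0,0.127]],[[4,43,0],[0,0,0.128]],[[0,0,0],[0,0,0]],[[0,0,0],[0,0,0]]]' 60
python3 - <<'E'
from w import *
c,W=shot('wrist');T,o=pose();print(T[:3].round(4).tolist());levers(c,W)
E
```

```text
clock: 10.2
eef_pos: [0.4409, 0.2159, 0.1694]
tool_rot: [0.056, 0.998, -0.001, -0.001]
ft_force: [0.1, -0.9, -0.3]
grip_width: 0.0598
grasp_force: 0.0
[[-0.9936, 0.1126, -0.0014, 0.4411], [0.1126, 0.9936, -0.0011, 0.2154], [0.0013, -0.0013, -1.0, 0.1696]]
lever1 0.64 [471.9 172.9] [445.8 383.2] [18. 17. 17.]
lever1 0.6 [271.9 188.3] [440.3 213.8] [23. 22. 21.]
blob [471. 170.] 3427 centre 445.6 382.5 LxW [109.6  27.8] head yaw -171.6 widths 19.0 28.0 z 0.0171
blob [273. 186.] 2800 centre 439.6 212.9 LxW [ 26.7 109.5] head yaw -5.5 widths 18.0 27.0 z 0.0179
blob [ 22. 292.] 1393 centre 508.6 -19.1 LxW [67.2 15.1] head yaw -159.9 widths 6.0 15.0 z 0.0197
```

```bash
python3 -m creep '[[[1,-2,40],[0,0,0]],[[0,0,45],[0,0,0]],[[0,0,45],[0,0,0]],[[0,0,20],[0,0,0]],[[0,0,10],[0,0,0]],[[0,0,0],[0,0,0]],[[0,0,0],[0,0,0]]]' 60
python3 -m creep '[[[0,0,0],[0,0,0]],[[0,0,0],[0,0,0]],[[0,0,0],[0,0,0]],[[0,0,0],[0,0,0]],[[0,0,0],[0,0,0]],[[0,0,0],[0,0,0]],[[0,0,-10],[0,0,0]],[[0,0,-40],[0,0,0]],[[0,0,-45],[0,0,0]],[[0,0,0],[0,0,0]]]' 5
python3 -m creep '[[[-15,-40,-2],[0,0,0]],[[-15,-40,-2],[0,0,0]],[[-15,-40,-2],[0,0,0]],[[-15,-40,-2],[0,0,0]],[[-15,-40,0],[0,0,0]],[[-15,-40,0],[0,0,0]],[[-15,-40,0],[0,0,-0.085]],[[-15,-41,0],[0,0,-0.085]],[[0,0,0],[0,0,-0.085]],[[0,0,0],[0,0,0]],[[0,0,0],[0,0,0]]]'
python3 - <<'E'
from w import *
T,o=pose();print(T[:3].round(4).tolist(),o['grip_width'])
a=.142;d=T[:2,3]-[.5295,-.1622];print('tray XY',np.round([1e3*(np.cos(a)*d[0]+np.sin(a)*d[1]),1e3*(-np.sin(a)*d[0]+np.cos(a)*d[1])],1))
c,W=shot('wrist')
for r in vision.place_of(c,'lever1')[:3]: print(r)
E
```

```text
clock: 11.22
eef_pos: [0.4414, 0.2147, 0.0114]
tool_rot: [0.057, 0.998, 0.001, 0.001]
ft_force: [0.4, 0.8, 0.3]
grip_width: 0.0599
grasp_force: 0.0
clock: 12.48
eef_pos: [0.4431, 0.2159, 0.1094]
tool_rot: [0.056, 0.998, 0.002, 0.004]
ft_force: [1.4, -0.7, -1.6]
grip_width: 0.0158
grasp_force: 58.6
clock: 13.85
eef_pos: [0.5263, -0.1165, 0.1127]
tool_rot: [-0.071, 0.997, 0.0, -0.001]
ft_force: [-0.4, -0.1, -0.4]
grip_width: 0.0159
grasp_force: 58.8
[[-0.99, -0.1411, -0.0014, 0.5263], [-0.1411, 0.99, 0.0004, -0.1165], [0.0013, 0.0006, -1.0, 0.1127]] 0.015867255405738214
tray XY [ 3.3 45.7]
{'position': [276.7, 265.4], 'score': 0.97}
{'position': [204.4, 211.6], 'score': 0.89}
```

```bash
python3 -m creep '[[[2,-2.7,30],[0,0,0]],[[0,0,35],[0,0,0]],[[0,0,20],[0,0,0]],[[0,0,8],[0,0,0]],[[0,0,5],[0,0,0]],[[0,0,0],[0,0,0]],[[0,0,0],[0,0,0]]]'
python3 -m creep '[[[0,0,0],[0,0,0]],[[0,0,0],[0,0,0]],[[0,0,0],[0,0,0]],[[0,0,-10],[0,0,0]],[[0,0,-30],[0,0,0]],[[0,0,-50],[0,0,0]],[[0,0,-40],[0,0,0]],[[0,0,0],[0,0,0]]]' 28
python3 - <<'E'
from w import *
c,W=shot('wrist');T,o=pose();print(T[:3].round(4).tolist());levers(c,W,.022,.013)
E
```

```text
clock: 14.82
eef_pos: [0.526, -0.1201, 0.0161]
tool_rot: [-0.071, 0.997, -0.0, 0.001]
ft_force: [-0.1, 0.7, -0.6]
grip_width: 0.0155
grasp_force: 58.7
clock: 15.82
eef_pos: [0.5283, -0.1206, 0.1501]
tool_rot: [-0.071, 0.997, -0.001, 0.004]
ft_force: [-0.0, 1.1, -0.6]
grip_width: 0.028
grasp_force: 0.0
[[-0.9899, -0.1417, 0.0049, 0.5268], [-0.1417, 0.9899, -0.0011, -0.1203], [-0.0047, -0.0018, -1.0, 0.1478]]
lever1 0.94 [221.4 193.1] [ 534.2 -162.7] [17. 15. 14.]
lever1 0.88 [277.6 188.9] [ 524.5 -119.1] [19. 17. 16.]
blob [58. 99.] 737 centre 479.9 -282.7 LxW [30.6  2.9] head yaw 4.0 widths 3.0 2.0 z 0.0239
blob [276. 188.] 3309 centre 525.1 -120.6 LxW [108.8  26.4] head yaw 8.1 widths 26.0 18.0 z 0.0219
blob [221. 188.] 3349 centre 532.5 -163.9 LxW [108.3  27. ] head yaw 10.6 widths 27.0 19.0 z 0.0217
```

```bash
python3 -m creep '[[[1,46,-5],[0,0,0]],[[1,46,-5],[0,0,0]],[[1,46,-5],[0,0,0]],[[1,46,-5],[0,0,0]],[[1,46,0],[0,0,0]],[[1,46,0],[0,0,0]],[[1,46,0],[0,0,0]],[[1,46,0],[0,0,0]],[[1,46,0],[0,0,0]],[[0,46,0],[0,0,0.03]],[[0,46,0],[0,0,0.03]],[[0,0,0],[0,0,0]]]' 60
python3 -m creep '[[[0,0,0],[0,0,0]]]'
python3 - <<'E'
from w import *
c,W=shot('wrist');T,o=pose();print(T[:3].round(4).tolist());levers(c,W);cv2.imwrite('pics/w3.png',c['image'])
E
```

```text
clock: 17.48
eef_pos: [0.4445, 0.3821, 0.163]
tool_rot: [-0.043, 0.999, -0.001, -0.001]
ft_force: [0.1, -1.7, -0.3]
grip_width: 0.0597
grasp_force: 0.0
clock: 17.6
eef_pos: [0.4452, 0.3789, 0.1637]
tool_rot: [-0.041, 0.999, -0.001, -0.001]
ft_force: [-0.4, -0.6, -1.1]
grip_width: 0.06
grasp_force: 0.0
[[-0.9967, -0.0816, -0.002, 0.4456], [-0.0816, 0.9967, -0.0022, 0.3785], [0.0022, -0.002, -1.0, 0.1641]]
lever1 0.91 [356.9   8. ] [303.  427.8] [141.  66.  22.]
lever1 0.62 [280.  192.2] [446.5 383.4] [21. 20. 20.]
lever1 0.57 [229.5 344.3] [598.4 348.4] [76. 83. 86.]
lever1 0.55 [408. 235.] [475.2 497.5] [  0.  81. 168.]
blob [277. 188.] 2874 centre 445.9 380.6 LxW [109.5  26.8] head yaw -174.3 widths 18.0 27.0 z 0.018
```

View pics/w3.png

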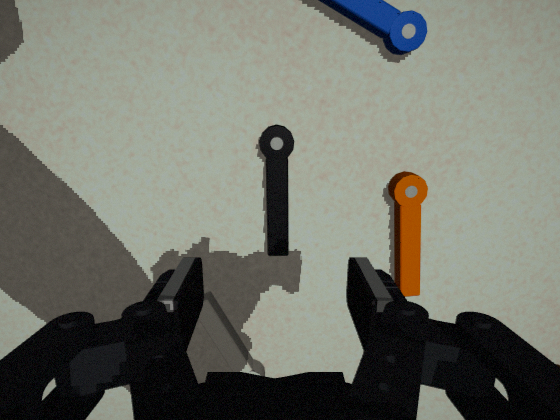

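The lever is at (277,188), upright in the image and aligned with the tool, with its head at the robot's side. I'm grasping it, carrying it over and turning it half round.

```bash
python3 -m creep '[[[0,2.3,40],[0,0,0]],[[0,0,45],[0,0,0]],[[0,0,40],[0,0,0]],[[0,0,20],[0,0,0]],[[0,0,9],[0,0,0]],[[0,0,0],[0,0,0]],[[0,0,0],[0,0,0]]]' 60
python3 -m creep '[[[0,0,0],[0,0,0]],[[0,0,0],[0,0,0]],[[0,0,0],[0,0,0]],[[0,0,0],[0,0,0]],[[0,0,0],[0,0,0]],[[0,0,0],[0,0,0]],[[0,0,-10],[0,0,0]],[[0,0,-40],[0,0,0]],[[0,0,-45],[0,0,0]],[[0,0,-30],[0,0,0]],[[0,0,0],[0,0,0]]]' 5
python3 -m creep '[[[-3,-46,0],[0,0,0]],[[-3,-46,0],[0,0,0]],[[-3,-46,0],[0,0,0]],[[-3,-46,0],[0,0,0]],[[-3,-46,0],[0,0,0]],[[-3,-46,0],[0,0,0]],[[-3,-46,0],[0,0,0]],[[-3,-46,0],[0,0,0]],[[-3,-46,0],[0,0,0]],[[-3,-46,0],[0,0,0]],[[-4,-46,0],[0,0,0]],[[-4,-46,0],[0,0,0]]]'
python3 -m creep '[[[-4,-39,0],[0,0,0]],[[0,0,0],[0,0,0.171]],[[0,0,0],[0,0,0.171]],[[0,0,0],[0,0,0.171]],[[0,0,0],[0,0,0.171]],[[0,0,0],[0,0,0.171]],[[0,0,0],[0,0,0.171]],[[0,0,0],[0,0,0.171]],[[0,0,0],[0,0,0.171]],[[0,0,0],[0,0,0.171]],[[0,0,0],[0,0,0.171]],[[0,0,0],[0,0,0.171]]]'
python3 -m creep '[[[0,0,0],[0,0,0.171]],[[0,0,0],[0,0,0.171]],[[0,0,0],[0,0,0.171]],[[0,0,0],[0,0,0.171]],[[0,0,0],[0,0,0.171]],[[0,0,0],[0,0,0.171]],[[0,0,0],[0,0,0.171]],[[0,0,0],[0,0,0]],[[0,0,0],[0,0,0]]]'
cat > tp.py <<'E'
from w import *
def tp():
    T,o=pose();a=.142;d=T[:2,3]-[.5295,-.1622]
    print('tray XYZ',np.round([1e3*(np.cos(a)*d[0]+np.sin(a)*d[1]),1e3*(-np.sin(a)*d[0]+np.cos(a)*d[1]),1e3*T[2,3]],1),'toolx deg',np.degrees(np.arctan2(T[1,0],T[0,0])).round(2),o['joint_pos'][5],o['grip_width'])
E
python3 - <<'E'
from tp import *
tp();c,W=shot('wrist');cv2.imwrite('pics/w4.png',c['image'])
for r in vision.place_of(c,'lever1')[:4]: print(r)
E
```

```text
clock: 18.62
eef_pos: [0.4469, 0.3826, 0.0126]
tool_rot: [-0.041, 0.999, 0.001, 0.001]
ft_force: [-0.2, -0.6, 0.8]
grip_width: 0.0599
grasp_force: 0.0
clock: 20.0
eef_pos: [0.4475, 0.3835, 0.1396]
tool_rot: [-0.041, 0.999, 0.002, 0.003]
ft_force: [0.3, 0.6, -0.9]
grip_width: 0.0154
grasp_force: 58.7
clock: 21.5
eef_pos: [0.5281, -0.1661, 0.1346]
tool_rot: [-0.041, 0.999, 0.001, -0.001]
ft_force: [-0.0, 0.7, -0.4]
grip_width: 0.0159
grasp_force: 58.8
clock: 23.0
eef_pos: [0.5351, -0.203, 0.1344]
tool_rot: [0.785, 0.62, -0.001, -0.001]
ft_force: [-0.7, -0.5, -0.2]
grip_width: 0.0157
grasp_force: 58.8
clock: 24.12
eef_pos: [0.5357, -0.2032, 0.1354]
tool_rot: [0.997, 0.074, -0.001, -0.0]
ft_force: [-0.2, 0.7, -1.3]
grip_width: 0.0156
grasp_force: 58.8
tray XYZ [  0.4 -41.5 135.4] toolx deg 8.49 2.6308307122500114 0.015571631980920708
{'position': [276.4, 266.3], 'score': 0.94}
{'position': [165.6, 198.9], 'score': 0.9}
{'position': [211.8, 224.7], 'score': 0.66}
```

View pics/w4.png

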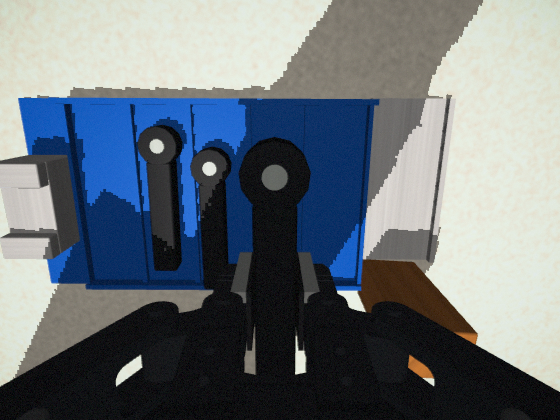

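The held lever's head (275,178) points to the far wall, beside the two levers already laid. Lowering it.

```bash
python3 -m creep '[[[0,1.5,40],[0,0,0]],[[0,0,40],[0,0,0]],[[0,0,25],[0,0,0]],[[0,0,9],[0,0,0]],[[0,0,5],[0,0,0]],[[0,0,0],[0,0,0]],[[0,0,0],[0,0,0]]]'
python3 -m creep '[[[0,0,0],[0,0,0]],[[0,0,0],[0,0,0]],[[0,0,0],[0,0,0]],[[0,0,-10],[0,0,0]],[[0,0,-30],[0,0,0]],[[0,0,-50],[0,0,0]],[[0,0,-40],[0,0,0]],[[0,0,0],[0,0,0]],[[0,0,0],[0,0,0]]]' 28
python3 - <<'E'
from tp import *
tp();c,W=shot('wrist');levers(c,W,.022,.013)
c,W=shot('scene');P=cloud(c,W);a=.142;x,y=P[...,0]-.5295,P[...,1]+.1622;X=1e3*(np.cos(a)*x+np.sin(a)*y);Y=1e3*(-np.sin(a)*x+np.cos(a)*y)
c,W=shot('top');P=cloud(c,W);x,y=P[...,0]-.5295,P[...,1]+.1622;X=1e3*(np.cos(a)*x+np.sin(a)*y);Y=1e3*(-np.sin(a)*x+np.cos(a)*y)
k=(P[...,2]>.09)&(P[...,2]<.106)&(abs(Y+136)<40)&(abs(X+70)<30);I=c['image'].astype(int);k&=I[...,2]>1.3*I[...,0]
print('block',k.sum(),[np.percentile(q[k],[2,50,98]).round(1) for q in (X,Y)])
E
```

```text
clock: 25.1
eef_pos: [0.5374, -0.2053, 0.0185]
tool_rot: [0.997, 0.073, 0.001, 0.0]
ft_force: [0.3, -0.0, -0.8]
grip_width: 0.0154
grasp_force: 58.8
clock: 26.22
eef_pos: [0.5363, -0.2048, 0.1474]
tool_rot: [0.997, 0.073, 0.0, 0.0]
ft_force: [0.6, 0.0, -0.2]
grip_width: 0.0279
grasp_force: 0.0
tray XYZ [  0.7 -43.2 147.4] toolx deg 8.35 2.6309704003120884 0.027908064468968246
lever1 0.97 [165.3 197.1] [ 524.9 -119.4] [53. 53. 53.]
lever1 0.62 [214.3 217.2] [ 514.1 -159.2] [17. 15. 15.]
lever1 0.61 [276.7 195.8] [ 538.7 -206. ] [18. 17. 15.]
blob [275. 190.] 3349 centre 540.2 -205.1 LxW [109.1  27.1] head yaw 9.9 widths 27.0 18.0 z 0.0218
blob [164. 193.] 3571 centre 525.5 -118.0 LxW [108.8  27.5] head yaw 4.4 widths 28.0 19.0 z 0.0213
blob [212. 204.] 2816 centre 521.0 -155.9 LxW [97.6 26.5] head yaw 4.6 widths 27.0 19.0 z 0.0215
blob [ 70. 198.] 1363 centre 515.9 -51.7 LxW [66.4 11.6] head yaw 17.0 widths 12.0 4.0 z 0.0239Traceback (most recent call last):
  File "<stdin>", line 6, in <module>
    return _quantile_unchecked(
        a, q, axis, out, overwrite_input, method, keepdims, weights)
    return _ureduce(a,
                    func=_quantile_ureduce_func,
    ...<5 lines>...
                    overwrite_input=overwrite_input,
                    method=method)
    r = func(a, **kwargs)
    result = _quantile(arr,
                       quantiles=q,
    ...<2 lines>...
                       out=out,
                       weights=wgt)
    slices_having_nans = np.isnan(arr[-1, ...])
                                  ~~~^^^^^^^^^
IndexError: index -1 is out of bounds for axis 0 with size 0
```

The middle lever no longer sits where it was laid; it was probably the knock. I'm rising for a clear view of the tray and block.

```bash
python3 -m creep '[[[-10,-5,-40],[0,0,0]],[[-15,-10,-40],[0,0,0]],[[-15,-10,-40],[0,0,0]],[[0,0,0],[0,0,0]],[[0,0,0],[0,0,0]]]' 28
python3 - <<'E'
from tp import *
tp();c,W=shot('wrist');levers(c,W,.022,.013);cv2.imwrite('pics/w5.png',c['image'])
P=cloud(c,W);a=.142;x,y=P[...,0]-.5295,P[...,1]+.1622;X=1e3*(np.cos(a)*x+np.sin(a)*y);Y=1e3*(-np.sin(a)*x+np.cos(a)*y)
k=(P[...,2]>.09)&(P[...,2]<.11)&(abs(Y+136)<40)&(abs(X+70)<40)
if k.sum(): print('block',k.sum(),[np.percentile(q[k],[2,50,98]).round(1) for q in (X,Y)])
E
```

```text
clock: 27.1
eef_pos: [0.4931, -0.1859, 0.2665]
tool_rot: [0.997, 0.073, -0.0, -0.0]
ft_force: [-0.5, -0.2, -0.1]
grip_width: 0.0279
grasp_force: 0.0
tray XYZ [-39.4 -18.3 266.5] toolx deg 8.35 2.635234529404283 0.02785397337637421
lever1 0.94 [301.8 134.2] [ 538.  -208.5] [19. 17. 16.]
lever1 0.88 [253.6 148.5] [ 515.4 -159.3] [20. 17. 17.]
lever1 0.75 [221.3 134.5] [ 525.1 -123.1] [52. 51. 51.]
blob [299. 129.] 1890 centre 540.2 -204.2 LxW [109.   26.6] head yaw 8.8 widths 27.0 18.0 z 0.0217
blob [218. 131.] 1823 centre 525.3 -118.3 LxW [108.1  26.5] head yaw 4.3 widths 27.0 17.0 z 0.0216
blob [253. 147.] 1763 centre 514.9 -158.6 LxW [109.2  25.8] head yaw 7.3 widths 26.0 18.0 z 0.0217
block 1859 [array([-82. , -65.7, -50.8]), array([-154.6, -132.5, -111.9])]
```

View pics/w5.png

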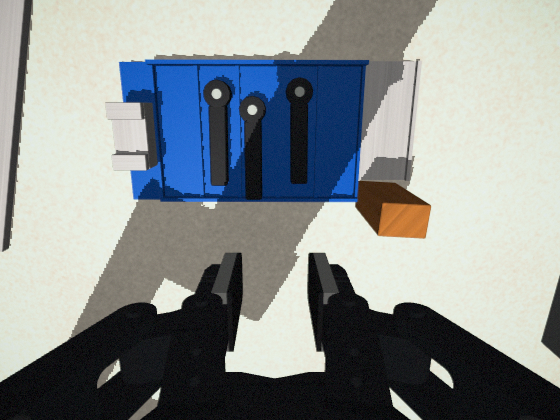

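The picture shows three flat levers, heads far, at (217,130), (252,147) and (300,130). The middle one has slid against the near wall but is still in its compartment. I'll re-centre it, then do the block at (395,215).

```bash
python3 -m creep '[[[14,-12,40],[0,0,0]],[[13,-11.3,45],[0,0,0]],[[0,0,45],[0,0,0]],[[0,0,40],[0,0,0]],[[0,0,25],[0,0,0]],[[0,0,0],[0,0,0]],[[0,0,0],[0,0,0]]]' 24
python3 - <<'E'
from tp import *
tp();c,W=shot('wrist');P=cloud(c,W);V=c['image'].max(-1)
a=.142;x,y=P[...,0]-.5295,P[...,1]+.1622;X=1e3*(np.cos(a)*x+np.sin(a)*y);Y=1e3*(-np.sin(a)*x+np.cos(a)*y)
for x0 in (5,15,40):
    k=(abs(X-x0)<3)&(P[...,2]>.017)&(P[...,2]<.027)&(Y>-20)&(Y<25); print(x0,k.sum(),np.percentile(Y[k],[2,98]).round(1) if k.sum() else '')
E
```

```text
clock: 28.12
eef_pos: [0.5171, -0.1592, 0.0727]
tool_rot: [0.997, 0.073, 0.0, 0.0]
ft_force: [1.0, 0.6, 0.8]
grip_width: 0.0243
grasp_force: 0.0
tray XYZ [-11.9   4.7  72.7] toolx deg 8.35 2.6971871824935243 0.024271718004964422
5 333 [-3.  14.1]
15 348 [-2.9 14.1]
40 218 [-2.5 13.7]
```

```bash
python3 -m creep '[[[0,-0.9,30],[0,0,0]],[[0,0,18],[0,0,0]],[[0,0,7],[0,0,0]],[[0,0,0],[0,0,0]],[[0,0,0],[0,0,0]]]' 24
python3 -m creep '[[[0,0,0],[0,0,0]],[[0,0,0],[0,0,0]],[[0,0,0],[0,0,0]],[[0,0,0],[0,0,0]],[[0,0,-6],[0,0,0]],[[6,2.8,0],[0,0,0]],[[6,2.8,0],[0,0,0]],[[0,0,6],[0,0,0]],[[0,0,0],[0,0,0]],[[0,0,0],[0,0,0]]]' 5
python3 -m creep '[[[0,0,0],[0,0,0]],[[0,0,0],[0,0,0]],[[0,0,0],[0,0,0]],[[0,0,-10],[0,0,0]],[[0,0,-40],[0,0,0]],[[0,0,-40],[0,0,0]],[[-15,0,-40],[0,0,0]],[[-20,0,-40],[0,0,0]],[[0,0,0],[0,0,0]],[[0,0,0],[0,0,0]]]' 28
python3 - <<'E'
from tp import *
tp();c,W=shot('wrist');levers(c,W,.022,.013)
P=cloud(c,W);a=.142;x,y=P[...,0]-.5295,P[...,1]+.1622;X=1e3*(np.cos(a)*x+np.sin(a)*y);Y=1e3*(-np.sin(a)*x+np.cos(a)*y)
k=(P[...,2]>.09)&(P[...,2]<.11)&(abs(Y+136)<40)&(abs(X+70)<40)
if k.sum(): print('block',k.sum(),cv2.minAreaRect(np.stack([X[k],Y[k]],-1).astype(np.float32)),[np.percentile(q[k],[2,50,98]).round(1) for q in (X,Y)],P[...,2][k].mean())
E
```

```text
clock: 28.8
eef_pos: [0.5175, -0.1584, 0.0185]
tool_rot: [0.997, 0.073, 0.001, 0.0]
ft_force: [-0.4, -0.5, -0.5]
grip_width: 0.0242
grasp_force: 0.0
clock: 30.05
eef_pos: [0.5307, -0.1624, 0.0187]
tool_rot: [0.997, 0.073, 0.002, 0.001]
ft_force: [-0.3, 0.4, 8.2]
grip_width: 0.015
grasp_force: 60.1
clock: 31.3
eef_pos: [0.4946, -0.167, 0.1874]
tool_rot: [0.997, 0.073, 0.0, 0.0]
ft_force: [0.1, 0.0, -0.4]
grip_width: 0.0282
grasp_force: 0.0
tray XYZ [-35.3   0.2 187.4] toolx deg 8.35 2.6702276018130977 0.02816736102330452
lever1 0.85 [274.7 153.2] [ 525.  -162.4] [20. 18. 17.]
lever1 0.64 [229.1 144. ] [ 527.1 -122.3] [53. 52. 52.]
blob [326. 139.] 2961 centre 540.1 -204.7 LxW [109.2  27.5] head yaw 9.5 widths 27.0 18.0 z 0.0217
blob [226. 142.] 2807 centre 525.3 -118.1 LxW [109.3  27. ] head yaw 4.4 widths 27.0 18.0 z 0.0217
blob [275. 146.] 2799 centre 528.3 -162.6 LxW [108.5  27. ] head yaw 8.3 widths 27.0 18.0 z 0.0219
block 3230 ((-67.0853500366211, -133.8291778564453), (45.45047378540039, 32.633766174316406), 86.73316955566406) [array([-82.1, -65. , -50.8]), array([-154.6, -131.5, -111.7])] 0.09902004218271361
```

```bash
python3 -m creep '[[[-25,45,0],[0,0,0]],[[-25,45,0],[0,0,0]],[[-25,45,0],[0,0,0]],[[0,0,0],[0,0,0]],[[0,0,0],[0,0,0]]]' 0
python3 - <<'E'
from tp import *
tp();c,W=shot('wrist')
P=cloud(c,W);a=.142;x,y=P[...,0]-.5295,P[...,1]+.1622;X=1e3*(np.cos(a)*x+np.sin(a)*y);Y=1e3*(-np.sin(a)*x+np.cos(a)*y);Z=P[...,2]*1e3
k=(Z>92)&(Z<110)&(abs(Y+136)<40)&(abs(X+70)<40)
if k.sum(): print('block',k.sum(),cv2.minAreaRect(np.stack([X[k],Y[k]],-1).astype(np.float32)),[np.percentile(q[k],[2,50,98]).round(1) for q in (X,Y)],Z[k].mean())
for x0 in (0,30,60):
    k=(abs(X-x0)<5)&(c['z_map']>0);print(x0,[(yy,np.median(Z[k&(abs(Y-yy)<.7)]).round(1)) for yy in list(range(-170,-153,1))+list(range(-120,-104,1)) if (k&(abs(Y-yy)<.7)).sum()>2])
cv2.imwrite('pics/w6.png',c['image'])
E
```

```text
clock: 32.08
eef_pos: [0.4396, -0.311, 0.1861]
tool_rot: [0.997, 0.073, -0.001, -0.001]
ft_force: [-0.8, -0.4, 0.2]
grip_width: 0.0
grasp_force: 0.0
tray XYZ [-110.  -134.6  186.1] toolx deg 8.33 2.38024051494765 4.8093721230360816e-05
block 3567 ((-67.50102996826172, -134.09487915039062), (44.139339447021484, 32.09299850463867), 86.92578887939453) [array([-82.6, -66.7, -52. ]), array([-155.1, -134.3, -113.2])] 99.87100587578591
0 [(-170, np.float64(0.2)), (-169, np.float64(0.3)), (-168, np.float64(11.6)), (-167, np.float64(12.0)), (-166, np.float64(12.1)), (-165, np.float64(12.3)), (-164, np.float64(10.9)), (-163, np.float64(6.1)), (-162, np.float64(5.7)), (-161, np.float64(5.9)), (-160, np.float64(6.0)), (-159, np.float64(6.1)), (-158, np.float64(6.0)), (-157, np.float64(5.9)), (-156, np.float64(5.9)), (-155, np.float64(5.9)), (-154, np.float64(5.9)), (-120, np.float64(5.7)), (-119, np.float64(6.5)), (-118, np.float64(6.0)), (-117, np.float64(6.1)), (-116, np.float64(6.1)), (-115, np.float64(6.2)), (-114, np.float64(6.1)), (-113, np.float64(6.1)), (-112, np.float64(6.0)), (-111, np
[... 311 characters left out ...]
float64(12.2)), (-164, np.float64(11.5)), (-163, np.float64(6.3)), (-162, np.float64(6.2)), (-161, np.float64(6.0)), (-160, np.float64(6.2)), (-159, np.float64(6.0)), (-158, np.float64(6.5)), (-157, np.float64(6.1)), (-156, np.float64(5.9)), (-155, np.float64(5.9)), (-154, np.float64(5.8)), (-120, np.float64(6.1)), (-119, np.float64(6.1)), (-118, np.float64(6.0)), (-117, np.float64(6.1)), (-116, np.float64(5.7)), (-115, np.float64(6.1)), (-114, np.float64(6.2)), (-113, np.float64(6.3)), (-112, np.float64(6.2)), (-111, np.float64(6.9)), (-110, np.float64(12.2)), (-109, np.float64(12.2)), (-108, np.float64(11.5)), (-107, np.float64(4.1)), (-106, np.float64(3.9)), (-105, np.float64(4.0))]
60 []
```

View pics/w6.png

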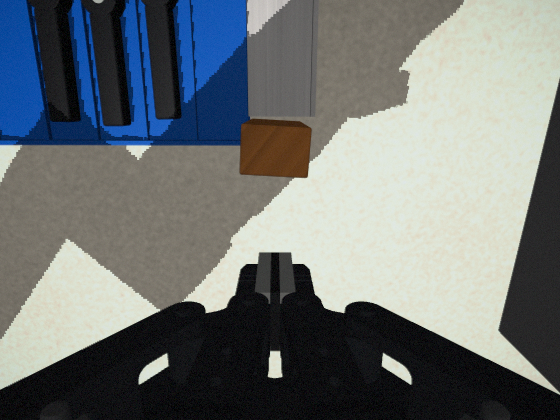

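The block at (275,148) stands just short of the step and is slightly skewed. The step's clear channel runs from Y -163 to -111. I'll square and centre the block with a light squeeze, then push it over at the top.

```bash
python3 -m creep '[[[20,1,0],[0,0,0]],[[22.5,1.4,0],[0,0,0]],[[0,0,0],[0,0,0]],[[0,0,30],[0,0,0]],[[0,0,45],[0,0,0]],[[0,0,35],[0,0,0]],[[0,0,0],[0,0,0]],[[0,0,0],[0,0,0]]]' 75
python3 -m creep '[[[0,0,0],[0,0,0]],[[0,0,0],[0,0,0]],[[0,0,0],[0,0,0]],[[0,0,0],[0,0,0]],[[0,0,0],[0,0,0]],[[0,0,0],[0,0,0]]]' 38
python3 -c "from tp import *;tp()"
python3 -m creep '[[[0,0,0],[0,0,0]],[[0,0,0],[0,0,0]],[[0,0,0],[0,0,0]],[[0,0,0],[0,0,0]],[[0,0,-30],[0,0,0]],[[0,0,-45],[0,0,0]],[[0,0,-35],[0,0,0]],[[-25,0,0],[0,0,0]],[[-22,0,0],[0,0,0]],[[0,0,0],[0,0,0]],[[0,0,0],[0,0,0]]]' 75
python3 - <<'E'
from tp import *
tp();c,W=shot('wrist')
P=cloud(c,W);a=.142;x,y=P[...,0]-.5295,P[...,1]+.1622;X=1e3*(np.cos(a)*x+np.sin(a)*y);Y=1e3*(-np.sin(a)*x+np.cos(a)*y);Z=P[...,2]*1e3
k=(Z>92)&(Z<110)&(abs(Y+136)<40)&(abs(X+70)<40)
if k.sum(): print('block',k.sum(),cv2.minAreaRect(np.stack([X[k],Y[k]],-1).astype(np.float32)),[np.percentile(q[k],[2,50,98]).round(1) for q in (X,Y)],Z[k].mean())
E
```

```text
clock: 33.12
eef_pos: [0.483, -0.3077, 0.0787]
tool_rot: [0.997, 0.073, 0.001, 0.0]
ft_force: [0.7, -0.5, 0.3]
grip_width: 0.0752
grasp_force: 0.0
clock: 33.88
eef_pos: [0.4836, -0.308, 0.0796]
tool_rot: [0.997, 0.073, 0.002, 0.001]
ft_force: [0.2, 0.8, 5.3]
grip_width: 0.0432
grasp_force: 59.6
tray XYZ [ -66.1 -137.8   79.6] toolx deg 8.36 2.428038916367671 0.04318116823313534
clock: 35.25
eef_pos: [0.4364, -0.3146, 0.1873]
tool_rot: [0.997, 0.073, 0.0, 0.0]
ft_force: [-0.1, -0.5, -0.1]
grip_width: 0.0749
grasp_force: 0.0
tray XYZ [-113.8 -137.7  187.3] toolx deg 8.35 2.371037059051897 0.07492190278966203
block 3558 ((-67.53022766113281, -134.2240447998047), (44.106483459472656, 32.11545181274414), 87.68682861328125) [array([-82.6, -66.7, -52. ]), array([-155.1, -134.1, -113.3])] 99.84108449340543
```

```bash
python3 -m creep '[[[0,0,0],[0,0,0]],[[0,0,0],[0,0,0]],[[0,0,0],[0,0,0]],[[0,0,40],[0,0,0]],[[0,0,40],[0,0,0]],[[0,0,22],[0,0,0]],[[8,0,0],[0,0,0]],[[6,0,0],[0,0,0]],[[5,0,0],[0,0,0]],[[5,0,0],[0,0,0]],[[5,0,0],[0,0,0]]]' 0
python3 -m creep '[[[5,0,0],[0,0,0]],[[5,0,0],[0,0,0]],[[5,0,0],[0,0,0]],[[5,0,0],[0,0,0]],[[0,0,0],[0,0,0]]]' 0
python3 - <<'E'
from tp import *
tp();c,W=shot('wrist');cv2.imwrite('pics/w7.png',c['image'])
P=cloud(c,W);a=.142;x,y=P[...,0]-.5295,P[...,1]+.1622;X=1e3*(np.cos(a)*x+np.sin(a)*y);Y=1e3*(-np.sin(a)*x+np.cos(a)*y);Z=P[...,2]*1e3
I=c['image'].astype(int);k=(I[...,2]>1.6*I[...,0])&(abs(Y+136)<60)&(abs(X)<120)
print(k.sum(),[np.percentile(q[k],[2,25,50,75,98]).round(1) for q in (X,Y,Z)])
E
```

```text
clock: 36.67
eef_pos: [0.4652, -0.3104, 0.0859]
tool_rot: [0.997, 0.073, 0.0, 0.0]
ft_force: [-1.2, 0.4, 0.1]
grip_width: 0.0
grasp_force: 0.1
clock: 37.3
eef_pos: [0.4847, -0.3073, 0.0852]
tool_rot: [0.997, 0.073, 0.0, 0.0]
ft_force: [-0.6, -0.3, -0.1]
grip_width: 0.0003
grasp_force: 0.0
tray XYZ [ -64.8 -137.3   85.2] toolx deg 8.38 2.4303711296843007 0.000263385930676043
14613 [array([-71.6, -41.3, -20.7, -10.4,   0.1]), array([-156.8, -146.3, -135.5, -124.4, -113.9]), array([ 27.6,  82.3,  90.4,  96.2, 170.5])]
```

View pics/w7.png

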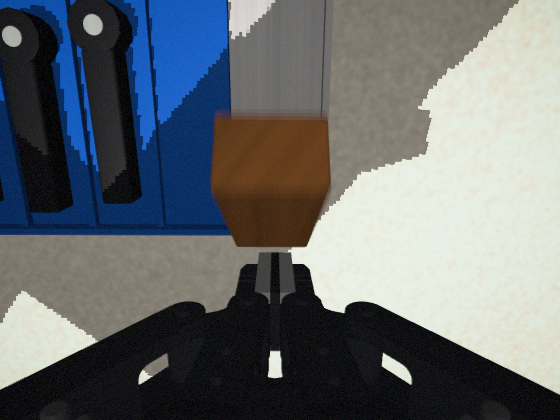

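The block is tipping over, centred, with its top edge at row 115.

```bash
python3 -m creep '[[[5,0,0],[0,0,0]],[[0,0,0],[0,0,0]],[[0,0,0],[0,0,0]],[[0,0,0],[0,0,0]],[[0,0,-30],[0,0,0]],[[0,0,-40],[0,0,0]],[[0,0,-40],[0,0,0]],[[0,0,0],[0,0,0]],[[0,0,0],[0,0,0]]]' 0
python3 - <<'E'
from tp import *
tp();c,W=shot('wrist')
P=cloud(c,W);a=.142;x,y=P[...,0]-.5295,P[...,1]+.1622;X=1e3*(np.cos(a)*x+np.sin(a)*y);Y=1e3*(-np.sin(a)*x+np.cos(a)*y);Z=P[...,2]*1e3
I=c['image'].astype(int);k=(Z>30)&(Z<50)&(I[...,2]>1.6*I[...,0])&(abs(Y+136)<60)&(abs(X)<120)
print(k.sum(),[np.percentile(q[k],[2,25,50,75,98]).round(1) for q in (X,Y,Z)],cv2.minAreaRect(np.stack([X[k],Y[k]],-1).astype(np.float32)))
levers(c,W,.022,.013)
E
```

```text
clock: 38.48
eef_pos: [0.489, -0.3065, 0.1949]
tool_rot: [0.997, 0.073, -0.0, -0.0]
ft_force: [0.4, 0.3, -0.4]
grip_width: 0.0
grasp_force: 0.0
tray XYZ [ -60.5 -137.1  194.9] toolx deg 8.35 2.4359143548389564 2.801024708161512e-06
6648 [array([-59.6, -34.3,  -9. ,  15. ,  35.7]), array([-155.7, -145.6, -134.7, -124. , -114.1]), array([36.4, 37.5, 38. , 38.5, 39.5])] ((-12.20932388305664, -134.9130859375), (99.09575653076172, 43.54750442504883), 0.03648875281214714)
lever1 0.83 [ 70.5 114.1] [ 526.  -122.1] [34. 34. 33.]
lever1 0.73 [167.1 113.9] [ 538.3 -204.9] [49. 47. 48.]
lever1 0.6 [117.7 122.6] [ 524.7 -162.8] [47. 45. 45.]
blob [165. 108.] 3099 centre 540.0 -207.0 LxW [109.5  27.7] head yaw 12.3 widths 28.0 19.0 z 0.0214
blob [ 65. 110.] 3427 centre 525.2 -120.4 LxW [109.   27.3] head yaw 6.9 widths 27.0 19.0 z 0.021
blob [115. 114.] 3235 centre 528.0 -163.5 LxW [108.6  27.2] head yaw 9.1 widths 27.0 18.0 z 0.0212
blob [530. 240.] 4179 centre 472.1 -546.9 LxW [272.    3.7] head yaw 5.7 widths 3.0 3.0 z 0.0232
```

The block lies flat with its top at 38 mm, but it overhangs the step's near edge by about 12 mm. Nudging it forward.

```bash
python3 -m creep '[[[-32,0,0],[0,0,0]],[[0,0,45],[0,0,0]],[[0,0,45],[0,0,0]],[[0,0,45],[0,0,0]],[[0,0,36],[0,0,0]],[[0,0,0],[0,0,0]],[[10,0,0],[0,0,0]],[[6,0,0],[0,0,0]],[[5,0,0],[0,0,0]],[[5,0,0],[0,0,0]],[[4,0,0],[0,0,0]],[[0,0,0],[0,0,0]]]' 0
python3 -c "from tp import *;tp()"
python3 -m creep '[[[-10,0,0],[0,0,0]],[[0,0,-40],[0,0,0]],[[0,0,-45],[0,0,0]],[[0,0,-45],[0,0,0]],[[0,0,-45],[0,0,0]],[[0,0,0],[0,0,0]],[[0,0,0],[0,0,0]]]' 0
python3 - <<'E'
from tp import *
tp();c,W=shot('wrist')
P=cloud(c,W);a=.142;x,y=P[...,0]-.5295,P[...,1]+.1622;X=1e3*(np.cos(a)*x+np.sin(a)*y);Y=1e3*(-np.sin(a)*x+np.cos(a)*y);Z=P[...,2]*1e3
I=c['image'].astype(int);k=(Z>30)&(Z<50)&(I[...,2]>1.6*I[...,0])&(abs(Y+136)<60)&(abs(X)<120)
print(k.sum(),[np.percentile(q[k],[2,50,98]).round(1) for q in (X,Y,Z)],cv2.minAreaRect(np.stack([X[k],Y[k]],-1).astype(np.float32)))
E
```

```text
clock: 40.12
eef_pos: [0.488, -0.3068, 0.0244]
tool_rot: [0.997, 0.073, 0.0, -0.0]
ft_force: [0.8, 0.1, -0.9]
grip_width: 0.0002
grasp_force: 0.0
tray XYZ [ -61.6 -137.3   24.4] toolx deg 8.38 2.4337627082028717 0.00024026677703837878
clock: 41.0
eef_pos: [0.4767, -0.3083, 0.1987]
tool_rot: [0.997, 0.073, -0.0, -0.0]
ft_force: [0.1, -0.1, -0.9]
grip_width: 0.0003
grasp_force: 0.0
tray XYZ [ -73.  -137.1  198.7] toolx deg 8.33 2.4220353183576706 0.0002887026987709847
6969 [array([-47.1,   4. ,  48.7]), array([-154.4, -133.6, -112.8]), array([36.5, 38. , 39.5])] ((0.6230010986328125, -133.52847290039062), (99.72615051269531, 43.43671417236328), 0.38194602727890015)
```

The block is now at X ≈ 0.6, flat. Next, the bar.

```bash
python3 -m creep '[[[9,-41,0],[0,0,0]],[[9,-41,0],[0,0,0]],[[9,-41,0],[0,0,0]],[[9,-41,0],[0,0,0]],[[9,-41,0],[0,0,0]],[[9,-41,0],[0,0,0]],[[9,-41,0],[0,0,0]],[[8,-41,0],[0,0,0]],[[8,-41,0],[0,0,0]],[[8,-41,0],[0,0,0]]]' 60
python3 -m creep '[[[0,0,0],[0,0,-0.161]],[[0,0,0],[0,0,-0.161]],[[0,0,0],[0,0,-0.161]],[[0,0,0],[0,0,-0.161]],[[0,0,0],[0,0,-0.161]],[[0,0,0],[0,0,-0.161]],[[0,0,0],[0,0,-0.161]],[[0,0,0],[0,0,-0.161]],[[0,0,0],[0,0,0]],[[0,0,0],[0,0,0]]]'
cat > bar.py <<'E'
from tp import *
def bar(c,W,zlo,zhi,x=None):
    P=cloud(c,W);I=c['image'].astype(int);Z=P[...,2]*1e3
    m=((Z>zlo)&(Z<zhi)&(I.max(-1)>60)&(c['z_map']>0)&((I.max(-1)-I.min(-1))<40)).astype(np.uint8)
    n,l,s,ce=cv2.connectedComponentsWithStats(m)
    for i in range(1,n):
        if s[i,4]<800: continue
        p=P[l==i]; r=cv2.minAreaRect((p[:,:2]*1e3).astype(np.float32));print('bar?',ce[i].round(),s[i,4],np.round(r[0],1),np.round(r[1],1),round(r[2],2),'z',np.median(p[:,2]).round(4))
E
python3 - <<'E'
from bar import *
T,o=pose();print(T[:3].round(4).tolist());tp();c,W=shot('wrist');bar(c,W,8,17);cv2.imwrite('pics/w8.png',c['image'])
for r in vision.place_of(c,'bar')[:2]: print(r,(ray(c,W,r['position'],.006)*1e3).round(1))
c,W=shot('top');bar(c,W,7,19)
E
```

```text
clock: 42.3
eef_pos: [0.5056, 0.0938, 0.1975]
tool_rot: [0.996, 0.088, -0.003, -0.007]
ft_force: [0.2, -0.2, 0.3]
grip_width: 0.0601
grasp_force: 0.0
clock: 43.55
eef_pos: [0.5068, 0.0917, 0.1987]
tool_rot: [0.746, 0.666, 0.003, -0.007]
ft_force: [0.0, -0.8, 0.2]
grip_width: 0.0598
grasp_force: 0.0
[[0.1131, 0.9936, -0.0039, 0.5068], [0.9935, -0.113, 0.014, 0.0917], [0.0135, -0.0055, -0.9999, 0.1987]]
tray XYZ [ 13.5 254.5 198.7] toolx deg 83.51 1.8544894169424608 0.059785219577878045
bar? [273. 167.] 8890 [507.4 109.9] [ 24.5 310.1] 82.4 z 0.0119
{'position': [273.0, 168.6], 'score': 0.94} [507.3 107.7   6. ]
```

View pics/w8.png

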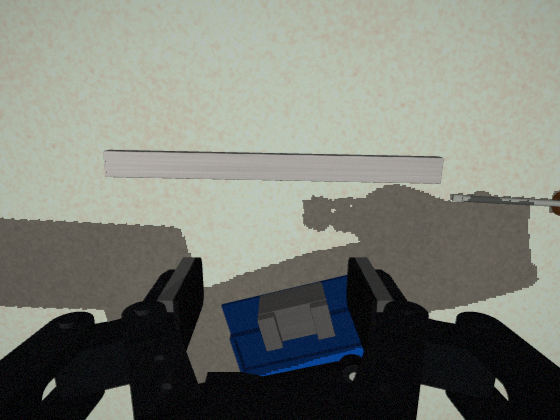

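The bar at (273,167) runs across the image, along world x (yaw 172.4°), so the tool needs a quarter turn more.

```bash
python3 -m creep '[[[18,-1.5,0],[0,0,-0.1725]],[[0,0,0],[0,0,-0.1725]],[[0,0,0],[0,0,-0.1725]],[[0,0,0],[0,0,-0.1725]],[[0,0,0],[0,0,-0.1725]],[[0,0,0],[0,0,-0.1725]],[[0,0,0],[0,0,-0.1725]],[[0,0,0],[0,0,-0.1725]],[[0,0,0],[0,0,-0.1725]],[[0,0,0],[0,0,0]],[[0,0,0],[0,0,0]],[[0,0,0],[0,0,0]]]'
python3 -m creep '[[[0,0,40],[0,0,0]],[[0,0,0],[0,0,0]],[[0,0,0],[0,0,0]]]'
python3 - <<'E'
from bar import *
T,o=pose();print(T[:3].round(4).tolist());c,W=shot('wrist');bar(c,W,8,17)
for r in vision.place_of(c,'bar')[:2]: print(r,(ray(c,W,r['position'],.006)*1e3).round(1))
E
```

```text
clock: 45.2
eef_pos: [0.5075, 0.1101, 0.1996]
tool_rot: [0.065, 0.998, 0.007, -0.002]
ft_force: [-0.5, -0.1, 0.1]
grip_width: 0.06
grasp_force: 0.0
clock: 45.58
eef_pos: [0.5078, 0.1108, 0.1604]
tool_rot: [0.065, 0.998, 0.007, -0.002]
ft_force: [0.8, 0.3, 0.4]
grip_width: 0.06
grasp_force: 0.0
[[-0.9916, 0.1291, -0.0021, 0.5078], [0.129, 0.9915, 0.0144, 0.1108], [0.004, 0.014, -0.9999, 0.1604]]
bar? [270. 168.] 10353 [514.3 109. ] [ 24.1 297.7] 82.4 z 0.012
{'position': [270.5, 191.2], 'score': 0.93} [508.1 109.9   6. ]
```

```bash
python3 -m creep '[[[0,-1.2,0],[0.014,-0.004,0]],[[0,0,40],[0,0,0]],[[0,0,45],[0,0,0]],[[0,0,40],[0,0,0]],[[0,0,20],[0,0,0]],[[0,0,8],[0,0,0]],[[0,0,3],[0,0,0]],[[0,0,0],[0,0,0]],[[0,0,0],[0,0,0]]]' 60
python3 -c "
from bar import *
T,o=pose();print(T[:3].round(4).tolist(),o['ft_force'])"
```

```text
clock: 46.8
eef_pos: [0.508, 0.1097, 0.0046]
tool_rot: [0.064, 0.998, 0.0, 0.001]
ft_force: [-0.1, 0.6, -0.5]
grip_width: 0.0604
grasp_force: 0.0
[[-0.9917, 0.1287, 0.0015, 0.508], [0.1287, 0.9917, 0.0002, 0.1097], [-0.0014, 0.0004, -1.0, 0.0046]] [-0.11367285  0.62966962 -0.47813858]
```

```bash
python3 -m creep '[[[0,0,0],[0,0,0]],[[0,0,0],[0,0,0]],[[0,0,0],[0,0,0]],[[0,0,0],[0,0,0]],[[0,0,0],[0,0,0]],[[0,0,-8],[0,0,0]],[[0,0,-25],[0,0,0]],[[0,0,-40],[0,0,0]],[[0,0,-40],[0,0,0]],[[0,0,-35],[0,0,0]],[[0,0,0],[0,0,0]],[[0,0,0],[0,0,0]]]' 10
python3 -m creep '[[[-8,-38,0],[0,0,0]],[[-8,-38,0],[0,0,0]],[[-8,-38,0],[0,0,0]],[[-8,-38,0],[0,0,0]],[[-8,-38,0],[0,0,0]],[[-8,-38,0],[0,0,0]],[[-8,-38,0],[0,0,0]],[[0,0,0],[0,0,0]],[[0,0,0],[0,0,0.13]]]'
python3 -m creep '[[[0,0,0],[0,0,0.13]],[[0,0,0],[0,0,0.13]],[[0,0,0],[0,0,0.13]],[[0,0,0],[0,0,0.13]],[[0,0,0],[0,0,0.13]],[[0,0,0],[0,0,0.13]],[[0,0,0],[0,0,0.13]],[[0,0,0],[0,0,0.13]],[[0,0,0],[0,0,0.13]],[[0,0,0],[0,0,0]],[[0,0,0],[0,0,0]]]'
python3 - <<'E'
from bar import *
T,o=pose();print(T[:3].round(4).tolist());tp();c,W=shot('wrist');z=T[2,3]*1e3;bar(c,W,z-8,z+17);cv2.imwrite('pics/w9.png',c['image'])
c,W=shot('top');bar(c,W,z-6,z+25)
c,W=shot('scene');bar(c,W,z-6,z+25)
E
```

```text
clock: 48.3
eef_pos: [0.5062, 0.1093, 0.1502]
tool_rot: [0.064, 0.998, -0.0, -0.001]
ft_force: [-0.4, 0.0, -3.6]
grip_width: 0.0216
grasp_force: 59.2
clock: 49.42
eef_pos: [0.527, -0.1612, 0.1491]
tool_rot: [0.131, 0.991, 0.001, -0.003]
ft_force: [-0.4, 1.2, -2.6]
grip_width: 0.022
grasp_force: 59.5
clock: 50.8
eef_pos: [0.5279, -0.1608, 0.1506]
tool_rot: [0.654, 0.756, -0.001, -0.001]
ft_force: [1.1, -0.9, -3.5]
grip_width: 0.0222
grasp_force: 59.5
[[-0.1437, 0.9896, -0.0025, 0.5279], [0.9896, 0.1437, 0.0006, -0.1608], [0.001, -0.0024, -1.0, 0.1506]]
tray XYZ [ -1.4   1.6 150.6] toolx deg 98.26 1.1309701256162663 0.022204953974564005
bar? [275. 177.] 23125 [ 525.  -133.2] [ 24.1 150.7] 8.12 z 0.1583
```

View pics/w9.png

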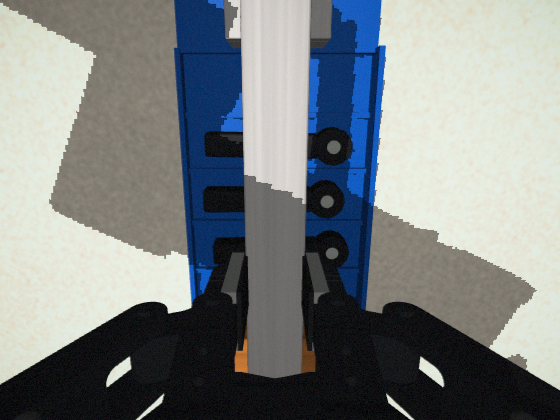

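The bar is held across the tray, in line with the rest's cheeks at (232,25) and (320,25). The three levers are flat below it with their heads far. Lowering part way and checking the notch alignment.

```bash
python3 -m creep '[[[-1.6,1.4,20],[0,0,0.002]],[[0,0,30],[0,0,0]],[[0,0,20],[0,0,0]],[[0,0,0],[0,0,0]],[[0,0,0],[0,0,0]]]'
python3 - <<'E'
from bar import *
T,o=pose();tp();c,W=shot('wrist');P=cloud(c,W);a=.142;x,y=P[...,0]-.5295,P[...,1]+.1622;X=1e3*(np.cos(a)*x+np.sin(a)*y);Y=1e3*(-np.sin(a)*x+np.cos(a)*y);Z=P[...,2]*1e3
for c_,W_,n in ((c,W,'wrist'),)+tuple((*shot(n),n) for n in ('top','scene')):
    P=cloud(c_,W_);x,y=P[...,0]-.5295,P[...,1]+.1622;X=1e3*(np.cos(a)*x+np.sin(a)*y);Y=1e3*(-np.sin(a)*x+np.cos(a)*y);Z=P[...,2]*1e3
    for nm,zl,zh in (('cheek',44,53),('bar',70,100)):
        k=(Z>zl)&(Z<zh)&(Y>108)&(Y<160)&(abs(X)<45)
        for s in ((X<-5,'-'),(X>5,'+')) if nm=='cheek' else ((X<99,''),):
            kk=k&s[0]
            if kk.sum()>5: print(n,nm,s[1],kk.sum(),np.percentile(X[kk],[3,97]).round(1),np.percentile(Y[kk],[3,97]).round(1),np.median(Z[kk]).round(1))
E
```

```text
clock: 51.58
eef_pos: [0.5308, -0.1631, 0.0824]
tool_rot: [0.656, 0.755, 0.0, 0.0]
ft_force: [0.3, -0.1, -2.8]
grip_width: 0.0218
grasp_force: 59.5
tray XYZ [ 1.1 -1.1 82.4] toolx deg 98.02 1.132821397842633 0.021756317488649708
wrist cheek - 231 [-31.2 -16.2] [110.8 112.7] 47.4
wrist cheek + 215 [18.8 33.1] [110.8 112.5] 47.4
top cheek - 69 [-34.5 -19.6] [113.9 145.4] 47.1
top cheek + 53 [18.8 30.3] [115.2 145. ] 48.4
top bar  188 [-11.9  11.3] [109.3 156.1] 89.8
scene cheek + 49 [16.9 34.5] [114.2 145.6] 48.2
scene bar  133 [-9.2 15.2] [110.  155.3] 89.5
```

```bash
python3 -m creep '[[[0,0,20],[0,0,0]],[[0,0,12],[0,0,0]],[[0,0,4],[0,0,0]],[[0,0,2],[0,0,0]],[[0,0,0],[0,0,0]],[[0,0,0],[0,0,0]],[[0,0,0],[0,0,0]]]'
python3 -c "
from bar import *
tp();print(bot.get_obs()['ft_force'])"
```

```text
clock: 52.6
eef_pos: [0.5304, -0.163, 0.0439]
tool_rot: [0.656, 0.755, -0.0, 0.0]
ft_force: [0.2, 0.6, -2.9]
grip_width: 0.0219
grasp_force: 59.5
tray XYZ [ 0.7 -0.9 43.9] toolx deg 98.01 1.1330588306283622 0.021895253557955623
[ 0.17477781  0.64126379 -2.92850687]
```

```bash
python3 -m creep '[[[0,0,1],[0,0,0]],[[0,0,0],[0,0,0]],[[0,0,0],[0,0,0]]]'
python3 -m creep '[[[0,0,0.7],[0,0,0]],[[0,0,0],[0,0,0]],[[0,0,0],[0,0,0]]]'
```

```text
clock: 52.98
eef_pos: [0.5301, -0.1629, 0.0425]
tool_rot: [0.656, 0.755, -0.0, -0.0]
ft_force: [0.2, 0.2, -2.9]
grip_width: 0.0219
grasp_force: 59.5
clock: 53.35
eef_pos: [0.5302, -0.1629, 0.0422]
tool_rot: [0.656, 0.755, -0.0, 0.0]
ft_force: [-1.2, 0.4, 1.6]
grip_width: 0.022
grasp_force: 60.0
```

Contact. Releasing and rising straight up.

```bash
python3 -m creep '[[[0,0,0],[0,0,0]],[[0,0,0],[0,0,0]],[[0,0,0],[0,0,0]],[[0,0,0],[0,0,0]],[[0,0,-15],[0,0,0]],[[0,0,-40],[0,0,0]],[[0,0,-45],[0,0,0]],[[0,0,-45],[0,0,0]],[[0,0,-45],[0,0,0]],[[0,0,0],[0,0,0]],[[0,0,0],[0,0,0]]]' 40
python3 -m creep '[[[-20,-40,-10],[0,0,0]],[[-20,-40,-10],[0,0,0]],[[-20,-40,0],[0,0,0]],[[0,0,0],[0,0,0]],[[0,0,0],[0,0,0]]]'
python3 - <<'E'
from bar import *
tp();c,W=shot('wrist');cv2.imwrite('pics/w10.png',c['image']);bar(c,W,46,56);a=.142
levers(c,W,.022,.013)
def fr(c,W):
    P=cloud(c,W);x,y=P[...,0]-.5295,P[...,1]+.1622;return 1e3*(np.cos(a)*x+np.sin(a)*y),1e3*(-np.sin(a)*x+np.cos(a)*y),1e3*P[...,2]
for n in ('wrist','top'):
    if n!='wrist': c,W=shot(n)
    X,Y,Z=fr(c,W)
    for y0 in (-150,-120,-60,0,60,105,130,150):
        k=(Z>45)&(Z<57)&(abs(Y-y0)<4)&(abs(X)<15.5)
        if k.sum()>5: print(n,y0,np.percentile(X[k],[3,97]).round(1),np.median(Z[k]).round(1))
E
```

```text
clock: 54.72
eef_pos: [0.53, -0.1628, 0.2322]
tool_rot: [0.656, 0.755, -0.0, 0.0]
ft_force: [0.3, 0.2, -0.9]
grip_width: 0.0404
grasp_force: 0.0
clock: 55.35
eef_pos: [0.4194, -0.2387, 0.251]
tool_rot: [0.656, 0.755, -0.0, -0.001]
ft_force: [0.2, -0.4, -0.0]
grip_width: 0.0405
grasp_force: 0.0
tray XYZ [-119.8  -60.1  251. ] toolx deg 97.98 0.9140938443359187 0.04048634478510527
bar? [404. 129.] 7124 [ 535.1 -190.7] [ 24.9 250.9] 7.99 z 0.0501
lever1 0.97 [399.5  70.1] [ 527.8 -118.8] [183. 187. 191.]
lever1 0.78 [394.9 160.2] [ 543.5 -206.3] [198. 202. 206.]
lever1 0.74 [385.8 244.7] [ 555.  -300.5] [102. 103. 105.]
lever1 0.72 [388.8 115.3] [ 527.  -162.5] [55. 53. 55.]
blob [439.  71.] 701 centre 563.6 -115.2 LxW [31.8 26.9] head yaw 2.9 widths 24.0 19.0 z 0.0219
blob [367.  70.] 1045 centre 495.1 -124.0 LxW [49.3 18. ] head yaw -172.7 widths 17.0 18.0 z 0.0216
blob [362. 116.] 986 centre 499.1 -167.0 LxW [51.6 17.5] head yaw -172.0 widths 16.0 17.0 z 0.0218
blob [363. 159.] 832 centre 508.7 -209.5 LxW [47.1 18.4] head yaw 8.6 widths 18.0 17.0 z 0.0216
wrist -150 [-10.9  11.9] 50.1
wrist -120 [-10.8  12.2] 50.1
wrist -60 [-10.5  12.2] 50.1
wrist 0 [-10.3  12.6] 50.1
wrist 60 [-10.  13.] 50.1
top -150 [-13.6   9. ] 49.1
top -120 [-12.6   9.5] 50.2
top -60 [-12.8   8.5] 49.9
top 0 [-12.7  10.4] 49.3
top 60 [-11.9  10.3] 49.7
top 105 [-11.7   9.5] 50.5
top 130 [-12.6  15. ] 49.2
top 150 [-12.1   9.4] 50.2
```

View pics/w10.png

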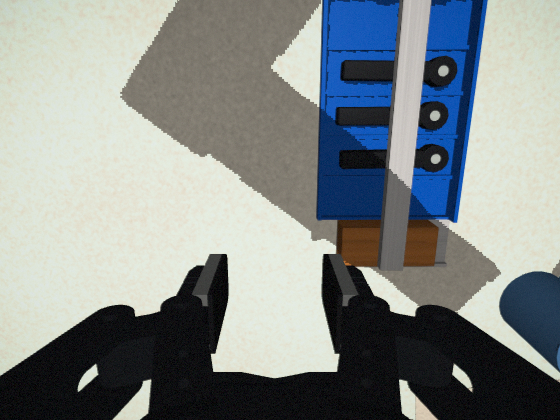

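The bar lies level with its top at 50 mm, centred across the tray, on the flat block at (390,245) and in the notch. The three levers lie flat under it with heads to the far wall, at (440,70), (433,115) and (433,158). Handing in.

```bash
python3 -c "
from workcell import workorder;print(workorder.job_done())"
```

```text
the job is handed in; nothing more can be done
None
```

The job is handed in, with no verdict returned: in the last images the spacer block lies flat on the step, the three black levers lie flat in separate compartments with their heads towards the far wall, and the bar lies level and centred from the notch to the block; I never moved to the mug, screwdriver or can.

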